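# Right the fallen spray can, then hold the rack's index pin out

## Robot

A 6-joint arm with a two-finger parallel gripper is mounted at the origin on the work surface. World frame = base frame: x ahead of the robot, y to its left, z up, the work surface at z = 0. Lengths are in m, angles in rad, forces in N, time in s.
With the tool pointing down it reaches from about 0.25 to 0.725 m from the base axis. Payload 4 kg.
Tool frame: the origin (TCP) lies at the very end of the fingers, on their centre line; the grasp point (between the pads) lies 19 mm behind it; z points along the fingers, y is the line along which they close (so a half turn about z gives the same grasp; the last joint's range is limited). The gripper opens to 85 mm and grips with 20 to 120 N. Pads are 22 mm wide; open, the fingers measure 114 mm over their backs; the gripper's body (76 mm by 85 mm) begins 54 mm behind the grasp point. The pads swing forward as they close: fully open they stand 13 mm farther back than shut.
Start: joints at [-1.21, 0.241, 0.005, 1.335, 0, 1.571], TCP at [0.177, -0.468, 0.231] pointing down, gripper open.
Joint ranges: [-2.72, 2.72], [-1.05, 1.87], [-1.09, 1.28], [-1.99, 2.15], [-1.42, 1.44], [-3.14, 3.14]. Speed limits (rad/s): [2.79, 2.79, 3.14, 3.14, 3.14, 3.14].

## Interface

Orientations are given as a unit quaternion [x, y, z, w].
In Python, from workcell import bot, vision, workorder gives the robot as it stands.
- The arm moves only by the shell command python3 -m creep 'ROWS' [OPENING]. ROWS is JSON, a list of rows, each a list of 2 entries, a list of its own where there are three numbers: the shift along the tool's x, y, z in mm, then the turn, a rotation vector about the tool's x, y, z in rad. In form: [[[dx, dy, dz], [wx, wy, wz]], ...]. A call has 1 to 12 rows; each row shifts and turns the commanded pose from where the row before left it, along the tool's axes as they then stand; what a row does not reach is not made up. A row lasts 1/8 s, in which the tool goes at most 62.5 mm and 10.7 degrees, less where a joint would pass 70% of its speed; a pose out of reach is approached as far as the arm can. A call is refused whole if a number of a shift passes 62.5 or a number of a turn 0.188, either way. A call with a gripper value outside its range is refused whole. OPENING is the finger opening in mm, from 0 to 85.4, set as the call begins (- or left out, the last holds). The fingers move at their own pace and stop on an object; the grip force is fixed at half the most. Time passes only in rows, so rows that do not move let the fingers close. It gives the time, the measured TCP pose, the force, the opening and the grip force at its end, in the units of the state.
- bot.get_obs(): the state, without advancing time (a new reading comes with each control period).
- vision.camera(name): name is "side" or "top" or "wrist"; returns a dict with "image" (480x640x3 uint8, blue, green, red), "z_map" (480x640 float32, m along the optical axis (not along the pixel's ray), 0 where there is no reading), "K" (3x3 intrinsics, pixels), "rvec" (rotation vector, rad) and "tvec" (3), from world to camera coordinates, as OpenCV has them; the wrist camera has in their place "tool_from_camera" (4x4, takes a point from camera to tool coordinates, whose origin is the TCP and whose axes are the flange's). Camera axes: x right, y down, z forward; pixel columns grow to the right and rows downward; lengths in m; the calibration is good to about 2 mm. The wrist camera is an equidistant fisheye: a pixel r from the principal point sees the ray r / f radians off the axis. A picture is of the moment at which its call begins: read the wrist's pose just before it.
- workorder.job_done(): hands the job in; it is judged then, once.
Trained networks look in a picture, given as the dict that the camera call returned (one of the last four; its "shot" number tells which), for a name from the list of things; names that differ only in an ending like _2 or _b are one class to them, and where a whole thing is asked for, a point or a joint stands for the part that bears it (a point fixed in the world has none). Each returns a list of dicts, best first, with "score" (0 to 1); they miss things now and then, are a little off and sometimes report something else, mostly with a low value. They report only what shows in the picture. A call takes as long as a camera call. They do not tell look-alikes from the thing itself.
- vision.spot_in(picture, query): "position" ([column, row] in pixels, amid what is visible of it).
- vision.place_of(picture, query): "position" ([column, row] in pixels: a listed point, or the origin of a listed thing).
The state is a dict: "clock": time; "joint_pos": joint angles; "joint_vel": joint speeds; "tau": joint torques, N m; "eef_pos": TCP position; "tool_rot": TCP orientation; "ft_force": force on the tool from outside, world axes, zero at the start; "ft_torque": the same for the moment, N m; "grip_width": finger opening in m; "grasp_force": force on a finger pad.
Only numpy, scipy, OpenCV 4.12 (cv2) and the standard library are available. Lean on these libraries where they do the work, as an engineer would, in place of code of your own. Each camera call takes 0.05 s, during which the arm holds its last target. There are 200 camera calls.

## Task

The spray-can rack is about to be moved. Stand the fallen red can upright in the rack's lane, in the gap between the other cans, and let it go; then pull the red knob of the rack's sprung index pin fully back, so that the pin is clear of its hole, and finish still holding it back (the job ends while gripping the knob, pin out). Leave the other cans standing in their places and do not disturb the tape roll.

Things in the scene. Friction and masses are not known exactly. Their poses are not given: they have to be found in the camera images.
- rack: Blue metal can rack fixed to the bench: a shallow lane 120 mm (x) by 530 mm (y, along the lane), inside 110 x 520 mm, turned a little about the vertical. Origin at the centre of its underside, on the bench; z up, x away from the robot. Lane floor 6 mm above the bench; long lips 12 mm above the bench; end plates 40 mm high at y = +-262 mm.
- fallen_can: Small red spray can with paper band and white cap, 48 mm diameter, 125 mm tall, 0.11 to 0.23 kg; straight body up to 92 mm from the base, cap 36 mm wide from 99 to 125 mm. Origin at the centre of its base; z runs from base to cap. At the start it lies on the lane floor in the gap, roughly along the lane, cap towards the rack's +y. Centre of mass about 52 mm from the base.
- can_a: Green spray can of the same size (48 x 125 mm) standing in the lane near its -y end, about 225 mm from the middle. Origin at the centre of its base, z up. Bystander.
- can_b: Yellow spray can with a black cap, same size, standing in the lane; it and the blue can stand at about y = +170 and +228 mm of the rack, either one in either place. Origin at the centre of its base, z up. Bystander.
- can_c: Blue spray can, same size, see the yellow can. Origin at the centre of its base, z up. Bystander.
- tape: Roll of yellow tape lying flat on the bench, 96 mm outside diameter, 25 mm high. Origin at the centre of its underside. Bystander.
- lock: Index lock fixed to the bench at the lane's front (robot side, right half): a grey guide block 24 (x) x 36 (y) x 60 mm high and behind it a yellow strike plate with the seat hole (x = 24 to 32 mm, 60 mm high). Origin under the guide block, on the bench; z up; its x axis is the pin's direction, from knob to seat hole, parallel to the rack's x. Pin axis 45 mm above the bench.
- knob: Red round knob of the sprung pin, 26 mm diameter, 24 mm long, axis along the lock's x. Origin at its centre, 45 mm above the bench; it slides only along the lock's x: seated at x = -36 mm of the lock (12 mm clear of the guide block), fully back at -54 mm (18 mm travel); the pin leaves its hole after 8 mm. Spring 5 N when seated, 12 N fully back. Free at both sides and above.
Not all that is in view belongs to the job. There is more than one size of the lock; the job needs the larger.

How it is judged:
By the outcome, as a careful person would: the job done as asked, in the order asked, and still so for the second after the job is handed in, while the arm keeps its last pose, push and grip.
It also fails if it takes over 56 s, if anything falls off the work surface, if the arm or the gripper's body presses on something with over 40 N, if the wrist force passes 120 N, or if a joint passes its speed limit or range.

## Working session

There is one attempt and no reset: what is moved stays moved. The work goes in short steps, Python scripts to look and compute and a shell command to move; the robot and the scene stay as the last step left them, time stands still between calls to the robot, and variables do not carry over. Pictures are saved under pics/ and viewed, at most 10 in all, crops included, and the job is handed in when it is done.

```bash
mkdir -p pics
cat > h.py <<'E'
import numpy as np, cv2
from scipy.spatial.transform import Rotation as R
from workcell import bot, vision, workorder
def world(p,u,v,z=None):
    """pixel->world, using depth or plane z"""
    K=p["K"];Rm=cv2.Rodrigues(np.array(p["rvec"],float))[0];t=np.array(p["tvec"],float).ravel()
    ray=np.array([(u-K[0][2])/K[0][0],(v-K[1][2])/K[1][1],1.])
    c=-Rm.T@t; d=Rm.T@ray
    if z is None:
        return c+d*p["z_map"][int(round(v)),int(round(u))]
    return c+d*(z-c[2])/d[2]
E
python3 - <<'E'
from h import *
for n in("top","side"):
    p=vision.camera(n); cv2.imwrite(f"pics/{n}0.png",p["image"])
    print(n,np.round(p["K"],1).tolist(),np.round(np.ravel(p["rvec"]),3),np.round(np.ravel(p["tvec"]),3))
    for q in("rack","fallen_can","can_a","can_b","can_c","tape","lock","knob"):
        for r in vision.place_of(p,q)[:3]:
            print(q,np.round(r["position"]),round(r["score"],2))
o=bot.get_obs();print(o["eef_pos"],o["tool_rot"],o["clock"])
E
```

```text
top [[514.0, 0.0, 324.3], [0.0, 514.0, 230.2], [0.0, 0.0, 1.0]] [ 2.214 -1.995  0.208] [-0.005  0.551  0.848]
rack [348. 186.] 0.93
fallen_can [429. 182.] 0.96
can_a [262. 178.] 0.71
can_a [465. 190.] 0.67
can_b [262. 178.] 0.71
can_b [465. 190.] 0.67
can_c [262. 178.] 0.71
can_c [465. 190.] 0.67
lock [410. 236.] 0.74
lock [375. 301.] 0.63
knob [417. 252.] 0.8
knob [379. 312.] 0.44
side [[454.6, 0.0, 318.2], [0.0, 454.6, 240.0], [0.0, 0.0, 1.0]] [ 0.325 -2.657  1.388] [0.559 0.095 0.918]
rack [285. 249.] 0.59
fallen_can [297. 205.] 0.81
can_a [253. 318.] 0.91
can_a [263. 296.] 0.75
can_a [307. 198.] 0.72
can_b [253. 318.] 0.91
can_b [263. 296.] 0.75
can_b [307. 198.] 0.72
can_c [253. 318.] 0.91
can_c [263. 296.] 0.75
can_c [307. 198.] 0.72
tape [368. 351.] 0.83
tape [306. 201.] 0.49
lock [335. 221.] 0.67
lock [380. 246.] 0.64
knob [349. 211.] 0.7
knob [393. 230.] 0.43
[ 0.17650324 -0.46781156  0.2313137 ] [ 9.83771350e-01  1.79426670e-01 -3.09550194e-07  7.12856499e-06] 0.9
```

View pics/top0.png

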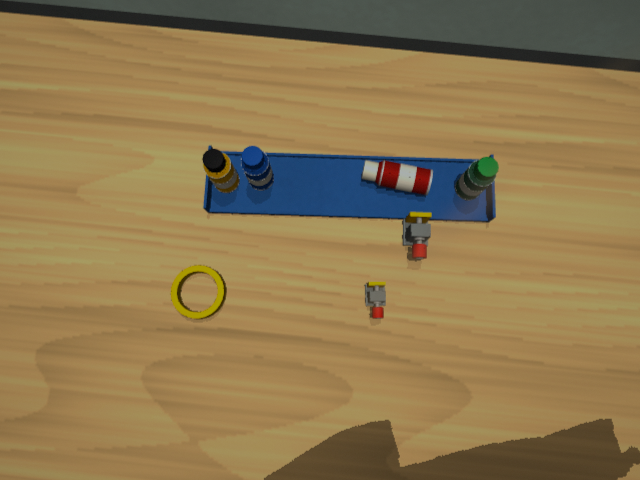

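View pics/side0.png

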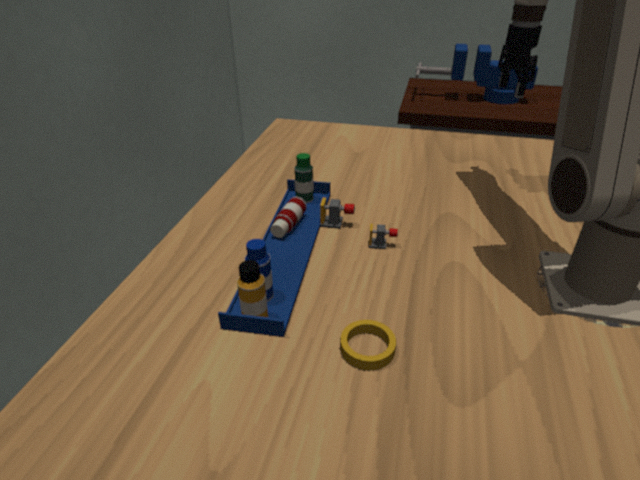

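Top view: the red can lies with its base at about (431,181) and cap at (366,171). Green stands at (485,168), blue at (255,160) and yellow/black at (215,160), with the tape at (198,292).
Knob candidates: (419,252) on the larger lock at the lane front, and (377,312) on the smaller lock. I choose (419,252). The fallen can is the only red can, at (400,177). I'll check with a crop and measure.

Run:
```python
from h import *
p=vision.camera("top"); im=p["image"]
cv2.imwrite("pics/crop1.png",cv2.resize(im[140:330,340:510],None,fx=3,fy=3,interpolation=cv2.INTER_CUBIC))
K=p["K"];Rm=cv2.Rodrigues(np.array(p["rvec"],float))[0];t=np.ravel(p["tvec"])
v,u=np.mgrid[:480,:640]; z=p["z_map"]
P=(np.stack([(u-K[0][2])/K[0][0]*z,(v-K[1][2])/K[1][1]*z,z],-1)-t)@Rm
hsv=cv2.cvtColor(im,cv2.COLOR_BGR2HSV); H,S,V=[hsv[...,i].astype(int) for i in range(3)]
red=((H<8)|(H>172))&(S>140)&(V>60)&(z>0)
def box(m,a): 
    q=P[m]; print(a,len(q),np.round(q.mean(0),4),np.round(np.percentile(q,2,0),4),np.round(np.percentile(q,98,0),4))
def win(u0,u1,v0,v1): return (u>=u0)&(u<u1)&(v>=v0)&(v<v1)
box(red&win(400,440,235,270),"knobL"); box(red&win(360,395,300,325),"knobS")
blue=(H>100)&(H<125)&(S>120)&(z>0)&win(190,510,140,225)
b=blue&(P[...,2]<.02)&(P[...,2]>-.005)
r=cv2.minAreaRect(P[b][:,:2].astype(np.float32));print("rack",r, np.round(cv2.boxPoints(r),4).tolist())
can=win(360,436,155,198)&(P[...,2]>.022)&~((H>100)&(H<125)&(S>120))&(z>0)
q=P[can];print(len(q),q[:,2].max())
r=cv2.minAreaRect(q[:,:2].astype(np.float32));print("can",r,np.round(cv2.boxPoints(r),4).tolist())
for a,w in(("green",win(450,505,150,205)),("blue",win(240,280,140,192)),("yel",win(195,240,145,195))):
    box(w&(P[...,2]>.118)&(P[...,2]<.14),a)
# lock
box(win(400,440,205,262)&(P[...,2]>.055)&(P[...,2]<.07),"locktop")
for uv in((210,211),(493,220)): print(world(p,*uv,z=.012))
```

```text
knobL 183 [ 0.5305 -0.1163  0.0533] [ 0.519  -0.1279  0.045 ] [ 0.5416 -0.1059  0.0588]
knobS 111 [ 0.4165 -0.0541  0.0419] [ 0.4079 -0.0628  0.0367] [ 0.4254 -0.0459  0.0453]
rack ((0.6489756107330322, 0.01709066331386566), (0.12175055593252182, 0.5210051536560059), 4.166234970092773) [[0.5692999958992004, 0.27250000834465027], [0.607200026512146, -0.24709999561309814], [0.728600025177002, -0.23829999566078186], [0.6908000111579895, 0.28130000829696655]]
1682 0.05758204617491173
can ((0.6699388027191162, -0.06923935562372208), (0.12495006620883942, 0.048947859555482864), 84.48938751220703) [[0.6395999789237976, -0.1290999948978424], [0.6883000135421753, -0.13379999995231628], [0.7002999782562256, -0.009399999864399433], [0.6516000032424927, -0.004699999932199717]]
green 394 [ 0.6669 -0.2071  0.1286] [ 0.6516 -0.2238  0.1198] [ 0.6841 -0.1916  0.1327]
blue 378 [0.6454 0.1828 0.1287] [0.6301 0.1671 0.12  ] [0.6623 0.1994 0.1322]
yel 385 [0.6335 0.2469 0.1285] [0.618  0.2308 0.119 ] [0.6506 0.2635 0.132 ]
locktop 440 [ 0.5665 -0.1158  0.0581] [ 0.5208 -0.1328  0.0552] [ 0.5972 -0.0975  0.0615]
[0.57175147 0.26881663 0.012     ]
[ 0.60946607 -0.25677991  0.012     ]
```

View pics/crop1.png

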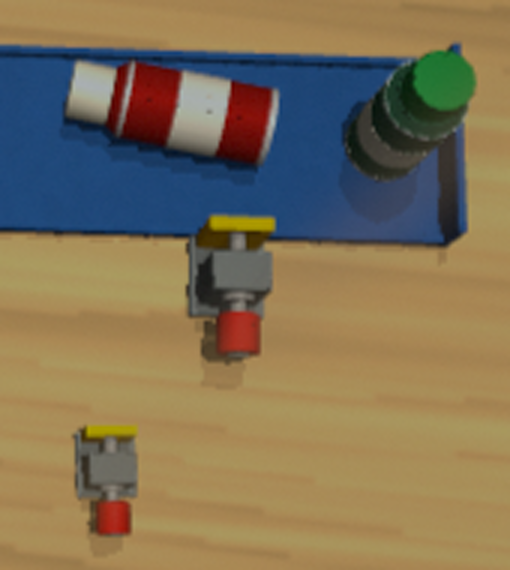

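The crop confirms the larger lock, with its knob at the lane front, full-image (419,252). The smaller lock at (377,312) is the look-alike. The red can lies free with its cap towards +y.

Plan: grip the can at 60 mm from its base with the tool tilted 30°, turn it 90° about the tool's y axis, and set it down further along +y.

```bash
cat >> h.py <<'E'
def plan(tcp,Rt,N):
    """equal rows of tool-axis shift (mm) + turn that lead from here to tcp,Rt in N rows"""
    o=bot.get_obs(); R0=R.from_quat(o["tool_rot"]); D=R0.inv()*Rt; w=D.as_rotvec()/N
    S=sum(R.from_rotvec(w*i).as_matrix() for i in range(N))
    d=np.linalg.solve(S,R0.inv().apply(np.array(tcp)-o["eef_pos"]))*1e3
    print("N",N,"shift",np.round(d,1),"turn",np.round(w,4),"z",np.round(R0.as_matrix()[:,2],3))
def frame(y,z):
    z=np.array(z,float);z/=np.linalg.norm(z);y=np.array(y,float);y-=z*(y@z);y/=np.linalg.norm(y)
    return R.from_matrix(np.stack([np.cross(y,z),y,z],1))
a=np.array([.096,.995,0]); n=np.array([.995,-.096,0]); t=np.radians(30)
G=np.array([.670,-.072,.032]); z1=-np.sin(t)*a+np.array([0,0,-np.cos(t)]); R1=frame(n,z1)
E
python3 -c "
from h import *
plan(G+[0,0,.17]+.019*z1,R1,12)"
```

```text
N 12 shift [53.8 10.8 -8.6] turn [-0.0243 -0.039  -0.0906] z [ 0. -0. -1.]
```

```bash
python3 -m creep '[[[53.8,10.8,-8.6],[-0.024,-0.039,-0.091]],[[53.8,10.8,-8.6],[-0.024,-0.039,-0.091]],[[53.8,10.8,-8.6],[-0.024,-0.039,-0.091]],[[53.8,10.8,-8.6],[-0.024,-0.039,-0.091]],[[53.8,10.8,-8.6],[-0.024,-0.039,-0.091]],[[53.8,10.8,-8.6],[-0.024,-0.039,-0.091]],[[53.8,10.8,-8.6],[-0.024,-0.039,-0.091]],[[53.8,10.8,-8.6],[-0.024,-0.039,-0.091]],[[53.8,10.8,-8.6],[-0.024,-0.039,-0.091]],[[53.8,10.8,-8.6],[-0.024,-0.039,-0.091]],[[53.8,10.8,-8.6],[-0.024,-0.039,-0.091]],[[53.8,10.8,-8.6],[-0.024,-0.039,-0.091]]]' 85
python3 - <<'E'
from h import *
o=bot.get_obs(); print(o["eef_pos"],G+[0,0,.17]+.019*z1,np.round(o["joint_pos"],2),np.degrees((R.from_quat(o["tool_rot"]).inv()*R1).as_rotvec()))
plan(G+.019*z1,R1,6)
p=vision.camera("wrist"); cv2.imwrite("pics/w1.png",p["image"])
# where the can's grasp point and ends ought to show
T=np.array(p["tool_from_camera"]); Rw=R.from_quat(o["tool_rot"]);K=p["K"]
for s in(0,.06,.125):
    P=np.array([.664,-.1315,.030])+s*a
    c=np.linalg.inv(T)@np.r_[Rw.inv().apply(P-o["eef_pos"]),1]; r=np.hypot(c[0],c[1]); th=np.arctan2(r,c[2])
    print(s,K[0][2]+K[0][0]*th*c[0]/r,K[1][2]+K[1][1]*th*c[1]/r)
E
```

```text
clock: 2.45
eef_pos: [0.6692, -0.0794, 0.1848]
tool_rot: [0.713, 0.652, -0.192, 0.173]
ft_force: [0.7, 0.1, 0.4]
grip_width: 0.0851
grasp_force: 0.0
[ 0.66920404 -0.07942583  0.18476103] [ 0.669088   -0.0814525   0.18554552] [ 0.1   0.69  0.48  1.48 -0.51  1.79] [ 0.01043282 -0.03264926  0.43005451]
N 6 shift [13.8  0.1 24.6] turn [ 0.     -0.0001  0.0013] z [-0.048 -0.497 -0.866]
0 317.54289221513284 182.52105906726234
0.06 318.28182141357945 118.58895195324322
0.125 319.2497230809793 32.626899836085215
```

View pics/w1.png

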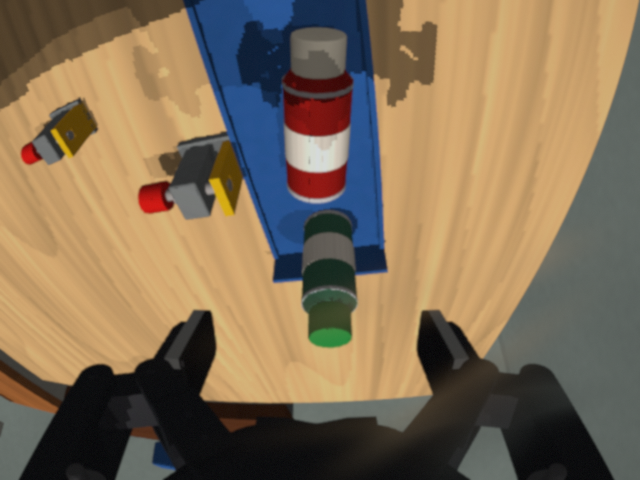

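The wrist view shows the can aligned with the tool: base near (316,195), cap (319,45), close to the predicted positions. Descending vertically and closing.

```bash
python3 -m creep '[[[13.8,0,24.6],[0,0,0]],[[13.8,0,24.6],[0,0,0]],[[13.8,0,24.6],[0,0,0]],[[13.8,0,24.6],[0,0,0]],[[13.8,0,24.6],[0,0,0]],[[13.8,0,24.6],[0,0,0]],[[0,0,0],[0,0,0]]]'; python3 -m creep '[[[0,0,0],[0,0,0]],[[0,0,0],[0,0,0]],[[0,0,0],[0,0,0]],[[0,0,0],[0,0,0]],[[0,0,0],[0,0,0]],[[0,0,0],[0,0,0]],[[0,0,0],[0,0,0]]]' 30
```

```text
clock: 3.38
eef_pos: [0.6648, -0.0831, 0.0131]
tool_rot: [0.713, 0.652, -0.194, 0.17]
ft_force: [-0.4, -0.7, -0.3]
grip_width: 0.085
grasp_force: 0.0
clock: 4.25
eef_pos: [0.6686, -0.0825, 0.0183]
tool_rot: [0.714, 0.651, -0.191, 0.174]
ft_force: [-0.4, 2.7, 6.1]
grip_width: 0.0464
grasp_force: 62.1
```

```bash
python3 -m creep '[[[-5,0,-8.7],[0,0,0]],[[-14,0,-24.2],[0,0,0]],[[-14,0,-24.2],[0,0,0]],[[-14,0,-24.2],[0,0,0]],[[-14,0,-24.2],[0,0,0]],[[0,0,0],[0,0,0]],[[0,0,0],[0,0,0]]]'
cat >> h.py <<'E'
ry=np.array([-.0727,.9974,0]); rx=np.array([.9974,.0727,0]); C=np.array([.649,.010,0])
E
python3 - <<'E'
from h import *
for n in("top","side"):
    p=vision.camera(n); cv2.imwrite(f"pics/{n}1.png",p["image"])
im=np.hstack([cv2.imread("pics/top1.png")[100:260,330:520],cv2.imread("pics/side1.png")[100:260,220:410]])
cv2.imwrite("pics/lift.png",cv2.resize(im,None,fx=2,fy=2))
# final pose: grasp above lane at rack y=+40 mm, can's axis vertical, tool 30deg down, along rack +y
z2=np.cos(t)*ry-np.array([0,0,np.sin(t)]); R2=frame(rx,z2)
g=C+.04*ry+[0,0,.110]
plan(g+.019*z2,R2,10)
E
```

```text
clock: 5.12
eef_pos: [0.667, -0.0831, 0.1366]
tool_rot: [0.714, 0.651, -0.192, 0.172]
ft_force: [-0.2, 0.1, -3.0]
grip_width: 0.0462
grasp_force: 61.7
N 10 shift [15.5 -2.3  7. ] turn [ 0.004   0.1565 -0.0179] z [-0.053 -0.496 -0.867]
```

View pics/lift.png

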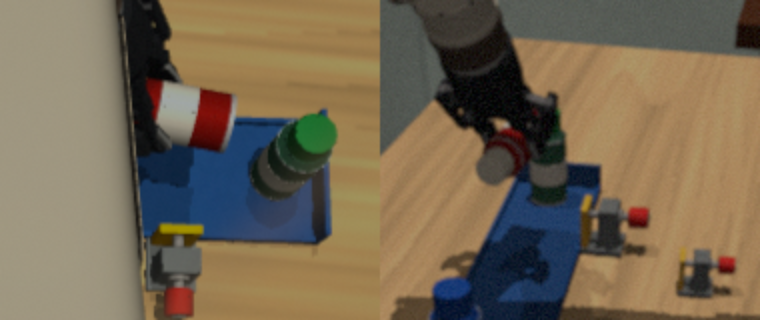

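The can is lifted and held: top crop shows it at (190,115), side crop at (500,155), both in crop pixels. Now I turn it upright while moving along +y.

```bash
python3 -m creep '[[[15.5,-2.3,7],[0.004,0.1565,-0.018]],[[15.5,-2.3,7],[0.004,0.1565,-0.018]],[[15.5,-2.3,7],[0.004,0.1565,-0.018]],[[15.5,-2.3,7],[0.004,0.1565,-0.018]],[[15.5,-2.3,7],[0.004,0.1565,-0.018]],[[15.5,-2.3,7],[0.004,0.1565,-0.018]],[[15.5,-2.3,7],[0.004,0.1565,-0.018]],[[15.5,-2.3,7],[0.004,0.1565,-0.018]],[[15.5,-2.3,7],[0.004,0.1565,-0.018]],[[15.5,-2.3,7],[0.004,0.1565,-0.018]],[[0,0,0],[0,0,0]],[[0,0,0],[0,0,0]]]'
cat >> h.py <<'E'
z2=np.cos(t)*ry-np.array([0,0,np.sin(t)]); R2=frame(rx,z2)
E
python3 - <<'E'
from h import *
g=C+.04*ry+[0,0,.110]
o=bot.get_obs(); print(np.round(o["joint_pos"],2))
plan(g+.019*z2,R2,1)
p=vision.camera("side"); cv2.imwrite("pics/s2.png",p["image"])
q=vision.camera("top"); 
im=np.hstack([cv2.resize(p["image"][120:320,220:370],None,fx=2.5,fy=2.5),cv2.resize(q["image"][120:320,220:370],None,fx=2.5,fy=2.5)])
cv2.imwrite("pics/up.png",im)
Rm=cv2.Rodrigues(np.array(p["rvec"],float))[0]; K=np.array(p["K"])
f=lambda X:(lambda c:np.round((c/c[2])[:2],1))(K@(Rm@X+np.ravel(p["tvec"])))
G2=o["eef_pos"]-.019*R.from_quat(o["tool_rot"]).as_matrix()[:,2]
print(G2,"base/cap px if vertical:",f(G2-[0,0,.06]),f(G2+[0,0,.065]))
E
```

```text
clock: 6.72
eef_pos: [0.6457, 0.0659, 0.1013]
tool_rot: [0.589, 0.636, 0.341, -0.365]
ft_force: [0.0, -0.2, -1.1]
grip_width: 0.0466
grasp_force: 61.9
[-0.29  0.95  0.43  1.6   0.94  0.93]
N 1 shift [-0.4 -0.8  0.8] turn [0.0006 0.0026 0.0035] z [-0.062  0.862 -0.502]
[0.64688775 0.04950092 0.11084346] base/cap px if vertical: [280.9 238. ] [277.2 186.8]
```

View pics/up.png

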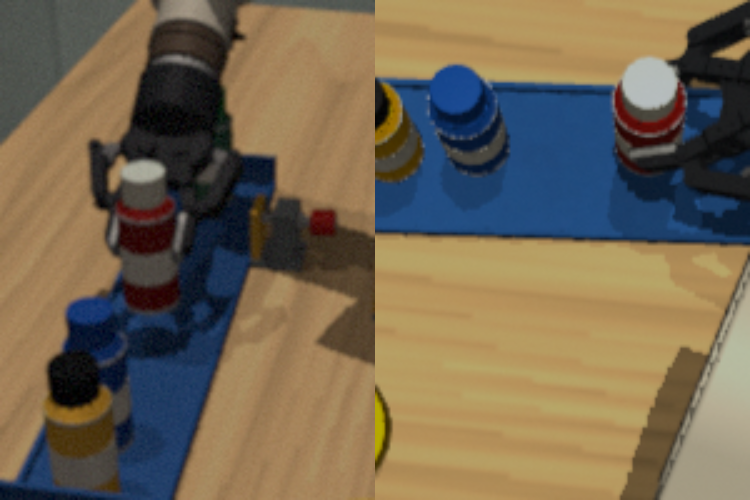

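Left (side view): the can is upright in the fingers, cap at (143,172), base at (152,300), with the gap floor below it. Right (top view): cap at (650,85). Next I fit its axis by depth to get the residual tilt and base height.

```bash
cat >> h.py <<'E'
def cloud(p):
    K=p["K"];Rm=cv2.Rodrigues(np.array(p["rvec"],float))[0];tt=np.ravel(p["tvec"])
    v,u=np.mgrid[:480,:640]; z=p["z_map"]
    return (np.stack([(u-K[0][2])/K[0][0]*z,(v-K[1][2])/K[1][1]*z,z],-1)-tt)@Rm
def canfit(c0,zlo,zhi):
    """fit r=24 cylinder to red points near c0; prints axis and cap top"""
    from scipy.optimize import least_squares
    B=[];T=[]
    for nme in("side","top"):
        p=vision.camera(nme);P=cloud(p);h=cv2.cvtColor(p["image"],cv2.COLOR_BGR2HSV).astype(int)
        near=(p["z_map"]>0)&(np.hypot(P[...,0]-c0[0],P[...,1]-c0[1])<.045)
        B.append(P[near&((h[...,0]<8)|(h[...,0]>172))&(h[...,1]>130)&(P[...,2]>zlo)&(P[...,2]<zhi)])
        if nme=="top": T=P[near&(h[...,1]<60)&(h[...,2]>110)&(P[...,2]>zhi)]
    print([len(b) for b in B],len(T))
    X=np.vstack(B); zm=X[:,2].mean()
    def f(q):
        d=np.array([q[2],q[3],1]);d/=np.linalg.norm(d);w=X-[q[0],q[1],zm]
        return np.linalg.norm(np.cross(w,d),axis=1)-.024
    r=least_squares(f,[c0[0],c0[1],0,0],loss="soft_l1",f_scale=.001)
    print("axis at z",round(zm,3),np.round(r.x[:2],4),"tilt deg along rx,ry",np.round(np.degrees([r.x[2:]@rx[:2],r.x[2:]@ry[:2]]),1),"rms",np.sqrt(np.mean(f(r.x)**2)))
    if len(T):
        top=T[T[:,2]>np.percentile(T[:,2],90)-.006]; print("cap top",np.round(np.median(top,0),4))
E
python3 -c "
from h import *
canfit([.647,.05],.05,.145)"
```

```text
[396, 121] 374
axis at z 0.106 [0.6469 0.0542] tilt deg along rx,ry [0.2 0.4] rms 0.0016735746840221366
cap top [0.6469 0.0543 0.1782]
```

```bash
python3 -m creep '[[[-8.7,0,5],[0,0,0]],[[-8.7,0,5],[0,0,0]],[[-8.7,0,5],[0,0,0]],[[-8.7,0,5],[0,0,0]],[[-1.7,0,1],[0,0,0]],[[-1.3,0,0.8],[0,0,0]],[[0,0,0],[0,0,0]],[[0,0,0],[0,0,0]]]'; python3 -m creep '[[[-0.9,0,0.5],[0,0,0]],[[-0.9,0,0.5],[0,0,0]],[[-0.9,0,0.5],[0,0,0]],[[0,0,0],[0,0,0]]]'
```

```text
clock: 7.92
eef_pos: [0.6461, 0.066, 0.0588]
tool_rot: [0.589, 0.635, 0.342, -0.365]
ft_force: [0.0, 0.4, -2.0]
grip_width: 0.0465
grasp_force: 61.9
clock: 8.43
eef_pos: [0.6457, 0.066, 0.0551]
tool_rot: [0.589, 0.635, 0.341, -0.365]
ft_force: [-0.1, 0.3, -2.1]
grip_width: 0.0462
grasp_force: 61.9
```

```bash
python3 -c "
from h import *
canfit([.647,.05],.015,.10)"
```

```text
[360, 158] 325
axis at z 0.068 [0.6467 0.054 ] tilt deg along rx,ry [ 1.1 -0. ] rms 0.0016260467369581242
cap top [0.6466 0.0539 0.1298]
```

```bash
python3 -m creep '[[[-0.9,0,0.5],[0,0,0]],[[0,0,0],[0,0,0]]]'|grep -E "eef|force";python3 -m creep '[[[-0.9,0,0.5],[0,0,0]],[[0,0,0],[0,0,0]]]'|grep -E "eef|force"
```

```text
eef_pos: [0.6459, 0.066, 0.0549]
ft_force: [-1.6, -0.1, 1.7]
grasp_force: 62.1
eef_pos: [0.646, 0.066, 0.0549]
ft_force: [-2.4, -0.8, 6.1]
grasp_force: 62.3
```

Contact with the floor. Releasing the can and backing out along the tool axis.

```bash
python3 -m creep '[[[0.4,0,-0.2],[0,0,0]],[[0,0,0],[0,0,0]],[[0,0,0],[0,0,0]],[[0,0,0],[0,0,0]],[[0,0,0],[0,0,0]]]' 80; python3 -m creep '[[[0,0,-6],[0,0,0]],[[0,0,-14],[0,0,0]],[[0,0,-25],[0,0,0]],[[0,0,-25],[0,0,0]],[[0,0,0],[0,0,0]]]'; python3 -c "
from h import *
canfit([.647,.05],.015,.10)"
```

```text
clock: 9.65
eef_pos: [0.6458, 0.066, 0.0536]
tool_rot: [0.589, 0.635, 0.341, -0.365]
ft_force: [0.1, -0.1, -0.0]
grip_width: 0.0798
grasp_force: 0.0
clock: 10.28
eef_pos: [0.6512, 0.0034, 0.0896]
tool_rot: [0.589, 0.635, 0.342, -0.364]
ft_force: [1.3, -0.5, -0.1]
grip_width: 0.0799
grasp_force: 0.0
[344, 202] 330
axis at z 0.065 [0.647  0.0537] tilt deg along rx,ry [ 0.7 -0.3] rms 0.001456304910435934
cap top [0.6463 0.0534 0.1295]
```

The can stands upright and free at (0.647, 0.054), tilt under 1°. Rising straight up, then un-tilting towards the knob.

```bash
python3 -m creep '[[[28,0,-16],[0,0,0]],[[28,0,-16],[0,0,0]],[[28,0,-16],[0,0,0]],[[28,0,-16],[0,0,0]],[[0,0,0],[0,0,0]]]' | grep -E "clock|eef"
cat >> h.py <<'E'
KN=np.array([.5305,-.117,.045]); dn=np.array([0,0,-1.])
E
python3 - <<'E'
from h import *
plan([.56,-.09,.2],frame(rx,dn),8)
E
```

```text
clock: 11.0
eef_pos: [0.6503, 0.0072, 0.2202]
N 8 shift [-11.2 -12.2  -4.4] turn [ 0.0008 -0.1307  0.0008] z [-0.061  0.863 -0.501]
```

```bash
python3 -m creep '[[[-11.2,-12.2,-4.4],[0,-0.131,0]],[[-11.2,-12.2,-4.4],[0,-0.131,0]],[[-11.2,-12.2,-4.4],[0,-0.131,0]],[[-11.2,-12.2,-4.4],[0,-0.131,0]],[[-11.2,-12.2,-4.4],[0,-0.131,0]],[[-11.2,-12.2,-4.4],[0,-0.131,0]],[[-11.2,-12.2,-4.4],[0,-0.131,0]],[[-11.2,-12.2,-4.4],[0,-0.131,0]],[[0,0,0],[0,0,0]]]' 60| grep -E "clock|eef"
python3 - <<'E'
from h import *
print(np.round(bot.get_obs()["joint_pos"],2))
plan(KN+[0,0,.1-.019],frame(ry,dn),10)
E
```

```text
clock: 12.12
eef_pos: [0.5579, -0.0885, 0.1971]
[-0.16  0.38  0.11  1.3   0.    1.34]
N 10 shift [-0.1 -4.4  7.1] turn [ 2.000e-04  1.000e-04 -1.567e-01] z [ 0.002  0.001 -1.   ]
```

```bash
python3 -m creep '[[[-0.1,-4.4,7.1],[0,0,-0.157]],[[-0.1,-4.4,7.1],[0,0,-0.157]],[[-0.1,-4.4,7.1],[0,0,-0.157]],[[-0.1,-4.4,7.1],[0,0,-0.157]],[[-0.1,-4.4,7.1],[0,0,-0.157]],[[-0.1,-4.4,7.1],[0,0,-0.157]],[[-0.1,-4.4,7.1],[0,0,-0.157]],[[-0.1,-4.4,7.1],[0,0,-0.157]],[[-0.1,-4.4,7.1],[0,0,-0.157]],[[-0.1,-4.4,7.1],[0,0,-0.157]],[[0,0,0],[0,0,0]],[[0,0,0],[0,0,0]]]'| grep -E "clock|eef"
python3 - <<'E'
from h import *
o=bot.get_obs(); Rw=R.from_quat(o["tool_rot"]); p=vision.camera("wrist"); im=p["image"]; K=np.array(p["K"]); T=np.array(p["tool_from_camera"])
h=cv2.cvtColor(im,cv2.COLOR_BGR2HSV).astype(int); m=((h[...,0]<8)|(h[...,0]>172))&(h[...,1]>140)&(h[...,2]>60)
z=p["z_map"]; v,u=np.mgrid[:480,:640]; x=(u-K[0,2])/K[0,0]; y=(v-K[1,2])/K[1,1]; th=np.hypot(x,y)+1e-9
P=np.stack([x/th*np.tan(th)*z,y/th*np.tan(th)*z,z],-1)@T[:3,:3].T+T[:3,3]
W=Rw.apply(P.reshape(-1,3)).reshape(P.shape)+o["eef_pos"]
k=m&(z>0)&(np.linalg.norm(W[...,:2]-KN[:2],axis=2)<.04)&(W[...,2]>.02)&(W[...,2]<.075)
q=W[k]; lx=(q-KN)@rx; ly=(q-KN)@ry
print(len(q),"along rx",np.percentile(lx,[2,98]),"ry",np.percentile(ly,[2,98]),"ztop",np.percentile(q[:,2],98))
plan(KN-[0,0,.019],frame(ry,dn),4)
cv2.imwrite("pics/w2.png",im)
E
```

```text
clock: 13.62
eef_pos: [0.5317, -0.1192, 0.1261]
1557 along rx [-0.0141381   0.00894114] ry [-0.01372801  0.01009083] ztop 0.0587717355688607
N 4 shift [ 0.3  0.6 25.1] turn [-0.      0.0008 -0.0005] z [ 0.003  0.    -1.   ]
```

View pics/w2.png

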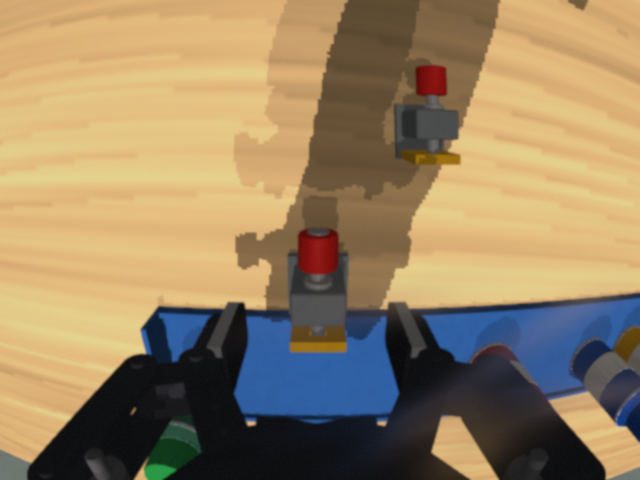

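The wrist view shows the larger knob at (318,250), centred between the fingers (230 and 405). The small lock is at (430,80), the red can stands at (500,360), and green is at (175,450). Descending and gripping.

```bash
python3 -m creep '[[[0.7,0,25],[0,0,0]],[[0.7,0,25],[0,0,0]],[[0.7,0,25],[0,0,0]],[[0.7,0,25],[0,0,0]],[[0,0,0],[0,0,0]]]'; python3 -m creep '[[[0,0,0],[0,0,0]],[[0,0,0],[0,0,0]],[[0,0,0],[0,0,0]],[[0,0,0],[0,0,0]],[[0,0,0],[0,0,0]],[[0,0,0],[0,0,0]]]' 10
```

```text
clock: 14.3
eef_pos: [0.5275, -0.1189, 0.0251]
tool_rot: [-0.036, 0.999, 0.0, -0.0]
ft_force: [-0.5, 0.8, 0.1]
grip_width: 0.0605
grasp_force: 0.0
clock: 15.05
eef_pos: [0.5305, -0.1182, 0.0285]
tool_rot: [-0.037, 0.999, 0.001, 0.003]
ft_force: [-0.8, 5.5, 5.5]
grip_width: 0.0244
grasp_force: 58.9
```

```bash
python3 -m creep '[[[2,0,0],[0,0,0]],[[2,0,0],[0,0,0]],[[2,0,0],[0,0,0]],[[2,0,0],[0,0,0]],[[2,0,0],[0,0,0]],[[2,0,0],[0,0,0]],[[2,0,0],[0,0,0]],[[2,0,0],[0,0,0]],[[0,0,0],[0,0,0]],[[0,0,0],[0,0,0]]]'
```

```text
clock: 16.3
eef_pos: [0.5186, -0.1191, 0.0286]
tool_rot: [-0.037, 0.999, 0.001, 0.007]
ft_force: [7.9, 6.9, -3.0]
grip_width: 0.0241
grasp_force: 59.0
```

```bash
python3 -m creep '[[[1,0,0],[0,0,0]],[[0,0,0],[0,0,0]]]'|grep -E "eef|force";  python3 -m creep '[[[1,0,0],[0,0,0]],[[0,0,0],[0,0,0]]]'|grep -E "eef|force"; python3 -m creep '[[[1,0,0],[0,0,0]],[[0,0,0],[0,0,0]]]'|grep -E "eef|force"
```

```text
eef_pos: [0.5178, -0.1191, 0.0286]
ft_force: [8.5, 7.2, -3.9]
grasp_force: 59.0
eef_pos: [0.5169, -0.1192, 0.0286]
ft_force: [9.6, 6.8, -3.9]
grasp_force: 59.0
eef_pos: [0.516, -0.1192, 0.0286]
ft_force: [10.3, 6.2, -4.5]
grasp_force: 59.0
```

```bash
for i in 1; do python3 -m creep '[[[1.5,0,0],[0,0,0]],[[0,0,0],[0,0,0]]]'|grep -E "eef|force";  python3 -m creep '[[[1.5,0,0],[0,0,0]],[[0,0,0],[0,0,0]]]'|grep -E "eef|force"; python3 -m creep '[[[1,0,0],[0,0,0]],[[0,0,0],[0,0,0]]]'|grep -E "eef|force"; done
```

```text
eef_pos: [0.5147, -0.1193, 0.0286]
ft_force: [10.2, 7.2, -3.6]
grasp_force: 59.1
eef_pos: [0.5134, -0.1194, 0.0286]
ft_force: [10.8, 7.3, -4.8]
grasp_force: 59.1
eef_pos: [0.5125, -0.1195, 0.0286]
ft_force: [11.1, 6.3, -5.2]
grasp_force: 59.1
```

```bash
python3 -m creep '[[[1,0,0],[0,0,0]],[[0,0,0],[0,0,0]]]'|grep -E "eef|force";  python3 -m creep '[[[1,0,0],[0,0,0]],[[0,0,0],[0,0,0]]]'|grep -E "eef|force"
python3 - <<'E'
from h import *
o=bot.get_obs();Rw=R.from_quat(o["tool_rot"]);p=vision.camera("wrist"); q=vision.camera("side")
cv2.imwrite("pics/end.png",np.hstack([cv2.resize(p["image"][170:370,230:410],None,fx=2.2,fy=2.2),cv2.resize(q["image"][120:320,220:400],None,fx=2.2,fy=2.2)]))
E
```

```text
eef_pos: [0.5125, -0.1195, 0.0286]
ft_force: [12.7, 7.8, -7.9]
grasp_force: 59.3
eef_pos: [0.5126, -0.1195, 0.0286]
ft_force: [15.3, 7.3, -9.8]
grasp_force: 59.4
```

View pics/end.png

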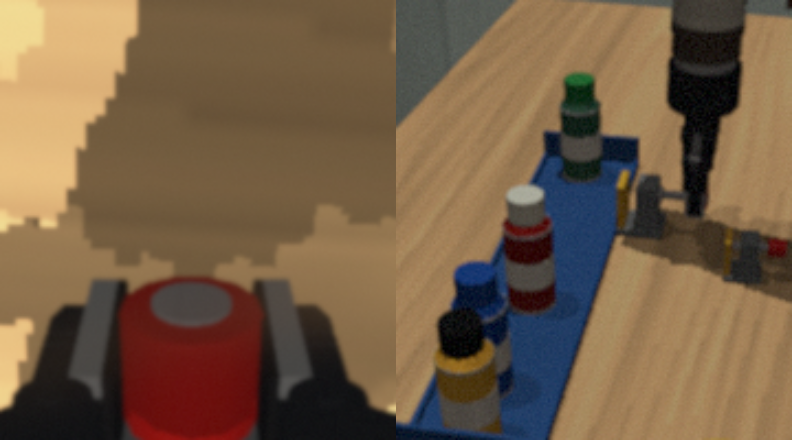

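The stop is reached: 18 mm of travel, after which the force rises with no further motion. The left view shows the knob at (190,360), held between the pads. The right view shows the knob drawn back at (690,200), the red can standing at (527,250) and the others in place. Handing in.

```bash
python3 -c "
from workcell import workorder
print(workorder.job_done())"
```

```text
the job is handed in; nothing more can be done
None
```

The red can is standing free in the gap in the lane, the larger lock's knob is held fully back at its 18 mm stop, the other cans are still standing in their places, the arm went nowhere near the tape roll, and the job is handed in.

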